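# Lock the edging wheel's hub on the polisher's spindle

## Task

The edging wheel's hub is loose on the bench polisher's spindle. Turn the spindle (the felt wheel on its other end gives a good hold) until the flat faces straight up at the hub's setscrew, then take the bigger T-handle hex key out of its block, seat it fully in the setscrew and tighten the screw clockwise onto the flat: about 0.4 N m at the key, never more than about 0.5, and never onto the round of the spindle. Leave the key standing in the screw for me to check, and everything else where it is.

Things in the scene. Friction and masses are not known exactly. Their poses are not given: they have to be found in the camera images.
- polisher: double-ended bench polishing motor, fixed; base 160 x 190 mm, motor 110 mm in diameter. Origin: centre of its underside; x away from the robot, y along the spindle to the felt wheel, z up. Spindle axis 130 mm above the bench, at x = 0. At its -y end the edging wheel (110 mm in diameter, top 185 mm up) and its 40 mm hub, which an index pin keeps from turning.
- shaft: the spindle with its felt wheel, turning about the polisher's y axis, bearing drag about 0.01 N m; stays where left. Origin on its axis at the motor's middle, y along the axis, z = outward normal of the flat: the flat faces the setscrew when z points straight up. At the start it is tipped 0.6 to 1.25 rad away from the robot.
- flat (a point): centre of the bare end of the spindle's flat (8.7 mm wide, 9 mm from the axis), 28 mm long in view beyond the hub; the spindle is 20 mm thick; same axes as shaft. It should face the screw within 0.2 rad; beyond about 0.45 rad the screw comes down on the round and spoils it.
- felt_wheel (a point): centre of the off-white felt wheel, on the spindle's axis, 147 mm from the motor's middle in the polisher's +y direction: 120 mm in diameter, 25 mm thick along y, top 190 mm up; 37 mm of free room between it and the motor, open on the other side. Its rim can be pinched across its two faces from above and swung about the axis.
- setscrew: M16 setscrew, axis upright through screw_boss; origin where that meets the spindle's axis. Clockwise (from above) drives it down, 2 mm a turn, drag 0.03 N m. Hex socket 8.5 mm across flats, 14 mm deep, bevelled mouth 6.5 mm below the boss's mouth; corners on its x axis and every 60 degrees. It stops on the flat after 4.1 to 4.8 rad.
- bite (a joint): how far the seated setscrew has bitten on past its stop: 0 until the key brings 0.25 N m, then it gives 0.4 rad per further N m (0.06 rad at 0.4 N m, 0.1 at 0.5 N m) and stays there when let go. It reads 0 while the screw still runs free.
- thread: the threaded outside of the setscrew with its cup point, which turns and sinks with it and comes down on the spindle; origin and axes as for the setscrew at the start.
- screw_boss (a point): centre of the mouth of the round boss (25 mm outside, 17 mm bore) on the hub in which the setscrew sits, 173 mm above the bench, 150 mm from the motor's middle in the polisher's -y direction; z up.
- big_key_handle (a point): centre of the bigger T-handle hex key's black flat-sided bar: 80 mm long (x), 18 wide (y), 24 high; below it a collar 18 mm across, 12 high, and a hex shank 8 mm across flats, 70 long, corners on the key's x axis and every 60 degrees. Tip 94 mm below this centre. Starts upright in a hole of the block, collar on its top.
- big_key_tip (a point): tip of the same key, on its axis (same axes). Fully seated in the setscrew it is 20 to 22 mm below the mouth of the boss.
- key_block: fixed beech block 190 (x) x 60 x 85 mm high at the right-hand side, origin at the centre of its underside; two upright holes, 11.5 mm wide, at 50 mm either side of its centre along its x axis, holding the two keys in either order.
- small_key_handle (a point): centre of the handle of the smaller T-handle key in the other hole: handle 60 x 14 x 20 mm, shank 5 mm. Not needed.
- lens_a: loose clear lens blank, 70 mm in diameter, 12 mm high. Not needed.
- lens_b: loose brown lens blank, 70 mm in diameter, 12 mm high. Not needed.
- screwdriver: small black screwdriver lying on the bench, 140 mm long, 20 mm high. Not needed.
- compound_jar: white jar, 56 mm in diameter, 60 mm high. Not needed.
- spare_collar: steel collar, 42 mm in diameter, 16 mm high. Not needed.
- felt_bob: felt bob, 48 mm in diameter, 40 mm high. Not needed.
- suction_block: grey lens block, 32 mm in diameter, 30 mm high. Not needed.

How it is judged:
On the way, in this order (a step that is already met when the one before it is completed fails the run):
1. the spindle's flat faces up at the setscrew, within 0.2 rad (angle between the z axis of shaft and the z axis of screw_boss, either way round below 0.2 rad), for 0.3 s.
2. the bigger key is seated in the setscrew, its tip at least 16.5 mm below the mouth of the boss (angle between the z axis of shaft and the z axis of screw_boss, either way round below 0.2 rad and z of big_key_tip in the frame of screw_boss below -0.0165 m and horizontal distance between big_key_tip and screw_boss below 0.004 m), for 0.2 s.
3. the setscrew is tight on the flat, bitten on by more than 0.03 rad (over 0.3 N m at the key) (all of step 2 and value of joint bite above 0.03 rad and contact force between thread and shaft above 0.5 N), for 0.2 s.
At the end, for the whole second after the job is handed in: The setscrew bears on the flat, bitten on by over 0.03 rad, flat facing it within 0.2 rad; the bigger key stands released in it, tip 17.5 mm or more below the boss's mouth, within 4 mm of its axis, tilted under 0.2 rad; all at rest, other loose things within 30 mm of their places (value of joint bite above 0.03 rad and contact force between thread and shaft above 0.5 N and angle between the z axis of shaft and the z axis of screw_boss, either way round below 0.2 rad and z of big_key_tip in the frame of screw_boss below -0.0175 m and horizontal distance between big_key_tip and screw_boss below 0.004 m and angle between big_key_tip's own z axis and vertical below 0.2 rad and angular speed of shaft below 0.05 rad/s and distance of each of small_key_handle, lens_a, lens_b, screwdriver, compound_jar, spare_collar, felt_bob, suction_block from where it was at the start of the episode below 0.03 m); the robot touches nothing.
It fails at once if the setscrew is overtightened (bitten on by more than 0.12 rad, 0.55 N m at the key) (value of joint bite above 0.12 rad).
It fails at once if the setscrew is driven against the round of the spindle (contact force between thread and shaft above 6 N and not (angle between the z axis of shaft and the z axis of screw_boss, either way round below 0.45 rad)).
It fails at once if another loose thing is disturbed (moved over 30 mm) (distance of any of small_key_handle, lens_a, lens_b, screwdriver, compound_jar, spare_collar, felt_bob, suction_block from where it was at the start of the episode above 0.03 m).
It also fails if it takes over 72 s, if anything falls off the work surface, if the arm or the gripper's body presses on something with over 40 N, if the wrist force passes 120 N, or if a joint passes its speed limit or range.

## Robot

A 6-joint arm with a two-finger parallel gripper is mounted at the origin on the work surface. World frame = base frame: x ahead of the robot, y to its left, z up, the work surface at z = 0. Lengths are in m, angles in rad, forces in N, time in s.
With the tool pointing down it reaches from about 0.35 to 0.975 m from the base axis. Payload 4.9 kg.
Tool frame: the origin (TCP) lies between the finger pads; the fingertips stand 22 mm ahead of it and the grasp point (between the pads) lies 3 mm ahead of it; z points along the fingers, y is the line along which they close (so a half turn about z gives the same grasp; the last joint's range is limited). The gripper opens to 85 mm and grips with 20 to 120 N. Pads are 22 mm wide; open, the fingers measure 114 mm over their backs; the gripper's body (76 mm by 85 mm) begins 54 mm behind the grasp point. The pads swing forward as they close: fully open they stand 13 mm farther back than shut.
Start: joints at [-1.31, 0.053, 1.613, -0, 1.476, -0.119], TCP at [0.232, -0.58, 0.253] pointing down, gripper open.
Joint ranges: [-3.01, 3.01], [-1.01, 2.22], [0.06, 2.58], [-1.02, 4.17], [0.09, 2.62], [-3.14, 3.14]. Speed limits (rad/s): [2.57, 2.57, 3.14, 3.14, 3.14, 3.14].

## Interface

Orientations are given as a unit quaternion [w, x, y, z].
In Python, from plant import state, grab_frame, get_calibration, job_done, recognise, regions_of gives the robot as it stands.
- The arm moves only by the tool apply_moves, never from a script. Its argument "targets" is a list of rows, each an object with "translation": the shift along the tool's x, y, z normalised to -1 to 1, where 1 is 100 mm, a list of three; "twist": the turn about the tool's z normalised to -1 to 1, where 1 is 0.1 rad; "hand": the opening, from 0 (shut) to 1 (fully open). A call has 1 to 8 rows; each row shifts and turns the commanded pose from where the row before left it, along the tool's axes as they then stand; what a row does not reach is not made up. A row lasts 1/10 s, in which the tool goes at most 50 mm and 8.59 degrees, less where a joint would pass 70% of its speed; a pose out of reach is approached as far as the arm can. A call with a number of a shift or a turn outside -1 to 1 is refused whole. A call with a gripper value outside its range is refused whole. The fingers move at their own pace and stop on an object; the grip force is fixed at half the most. Time passes only in rows, so rows that do not move let the fingers close. It gives the time, the measured TCP pose, the force, the opening and the grip force at its end, in the units of the state.
- state(): the state, without advancing time (a new reading comes with each control period).
- grab_frame(name): name is "side" or "top"; returns the picture (480x640x3 uint8, red, green, blue); there is no depth.
- get_calibration(name): a dict with "camera_matrix" (3x3 intrinsics, pixels), "D" ([k1, k2, p1, p2, k3] as OpenCV has them; the pictures are not rectified), "pose" (4x4, takes a point from camera to world coordinates). Camera axes: x right, y up, looking along -z (the intrinsics and any distortion apply to the point x, -y, -z); pixel columns grow to the right and rows downward; lengths in m; the calibration is good to about 2 mm. A picture is of the moment at which its call begins. get_calibration takes no time and is no camera call.
- job_done(): hands the job in; it is judged then, once.
Trained networks look in the newest picture that a camera, given by its name, has taken for a name from the list of things; names that differ only in an ending like _2 or _b are one class to them, and where a whole thing is asked for, a point or a joint stands for the part that bears it (a point fixed in the world has none). Each returns a list of dicts, best first, with "score" (0 to 1); they miss things now and then, are a little off and sometimes report something else, mostly with a low value. They report only what shows in the picture. A call takes as long as a camera call.
- recognise(camera, query): "point" ([x, y, z] in m, in world coordinates, good to about 4 mm: the middle of the surface that is visible of it).
- regions_of(camera, query): "pixels" (480x640 bool, what is visible of it).
The state is a dict: "time": time; "joint_pos": joint angles; "joint_vel": joint speeds; "joint_efforts": joint torques, N m; "tool_pos": TCP position; "tool_rot": TCP orientation; "contact_force": force on the tool from outside, world axes, zero at the start; "ft_torque": the same for the moment, N m; "gripper_width": opening from 0.0 (shut) to 1.0 (fully open); "grasp_force": force on a finger pad.
Only numpy, scipy, OpenCV 4.12 (cv2) and the standard library are available. Lean on these libraries where they do the work, as an engineer would, in place of code of your own. Each camera call takes 0.05 s, during which the arm holds its last target. There are 200 camera calls.

## Working session

There is one attempt and no reset: what is moved stays moved. The work goes in short steps, Python scripts to look and compute and a tool call to move; the robot and the scene stay as the last step left them, time stands still between calls to the robot, and variables do not carry over. Pictures are saved under pics/ and viewed, at most 10 in all, crops included, and the job is handed in when it is done.

Besides the shell and the picture viewer there is one more tool, called after ">>>" as name(argument=value, ...), one argument or row to a line, values as JSON. apply_moves: Moves the arm, as the interface text tells. Its arguments: {"type":"object","properties":{"targets":{"type":"array"}},"required":["targets"]}

```bash
mkdir -p pics; ls
cat > h.py <<'E'
import numpy as np, cv2
from plant import *
def save(n,f): cv2.imwrite('pics/'+f,cv2.cvtColor(n,cv2.COLOR_RGB2BGR))
def proj(cam,P):
    c=get_calibration(cam);T=np.array(c['pose']);p=(np.atleast_2d(P)-T[:3,3])@T[:3,:3]
    p=p*[1,-1,-1]
    return cv2.projectPoints(p.reshape(-1,1,3),np.zeros(3),np.zeros(3),np.array(c['camera_matrix']),np.array(c['D']))[0].reshape(-1,2)
def ray(cam,uv):
    c=get_calibration(cam);T=np.array(c['pose'])
    q=cv2.undistortPoints(np.array(uv,float).reshape(-1,1,2),np.array(c['camera_matrix']),np.array(c['D'])).reshape(-1,2)
    d=np.c_[q[:,0],-q[:,1],-np.ones(len(q))]@T[:3,:3].T
    return T[:3,3],d
def atz(cam,uv,z):
    o,d=ray(cam,uv);return o+d*((z-o[2])/d[:,2])[:,None]
E
python3 - <<'E'
from h import *
s=state();print({k:np.round(v,3) for k,v in s.items()})
for c in('side','top'):
    save(grab_frame(c),c+'0.png'); T=np.array(get_calibration(c)['pose']);print(c,T.round(3).tolist(),np.round(get_calibration(c)['camera_matrix'],1).tolist())
    for q in('polisher','felt_wheel','flat','setscrew','big_key_handle','small_key_handle','key_block','screw_boss'):
        try:
            for r in recognise(c,q)[:2]: print(c,q,round(r['score'],2),np.round(r['point'],3))
        except Exception as e: print(q,e)
E
```

```text
pics
{'time': np.float64(0.0), 'joint_pos': array([-1.31 ,  0.053,  1.614,  0.   ,  1.476, -0.119]), 'joint_vel': array([-0.003, -0.   , -0.002, -0.   , -0.002, -0.001]), 'joint_efforts': array([ 1.0000e-03, -3.9367e+01, -3.7018e+01, -0.0000e+00,  7.0000e-03,
       -0.0000e+00]), 'tool_pos': array([ 0.232, -0.58 ,  0.252]), 'tool_rot': array([-0.001,  0.982,  0.189, -0.   ]), 'contact_force': array([-0.787,  0.534, -0.31 ]), 'ft_torque': array([-0.005, -0.039,  0.015]), 'grasp_force': np.float64(0.0), 'gripper_width': np.float64(0.997)}
side [[-0.996, 0.067, -0.065, 0.469], [-0.092, -0.584, 0.806, 0.899], [0.016, 0.809, 0.588, 0.771], [0.0, 0.0, 0.0, 1.0]] [[501.6, 0.0, 325.9], [0.0, 501.6, 238.5], [0.0, 0.0, 1.0]]
side polisher 0.63 [0.601 0.104 0.151]
side felt_wheel 0.79 [0.628 0.199 0.148]
side flat 0.56 [0.631 0.202 0.143]
side big_key_handle 0.82 [ 0.512 -0.345  0.111]
side small_key_handle 0.67 [ 0.411 -0.348  0.111]
side small_key_handle 0.16 [0.604 0.107 0.153]
side key_block 0.8 [ 0.46  -0.32   0.056]
side screw_boss 0.81 [0.608 0.108 0.154]
top [[0.023, 0.988, -0.153, 0.381], [-1.0, 0.021, -0.014, -0.01], [-0.01, 0.153, 0.988, 1.127], [0.0, 0.0, 0.0, 1.0]] [[513.2, 0.0, 319.0], [0.0, 513.2, 231.5], [0.0, 0.0, 1.0]]
top polisher 0.86 [0.596 0.026 0.163]
top polisher 0.47 [ 0.605 -0.113  0.164]
top felt_wheel 0.84 [0.619 0.177 0.161]
top flat 0.85 [0.62  0.178 0.159]
top flat 0.58 [ 0.413 -0.35   0.119]
top setscrew 0.54 [ 0.507 -0.345  0.126]
top big_key_handle 0.66 [ 0.511 -0.344  0.124]
top small_key_handle 0.72 [ 0.412 -0.35   0.119]
top key_block 0.85 [ 0.455 -0.328  0.086]
top screw_boss 0.84 [0.602 0.032 0.161]
```

View pics/top0.png

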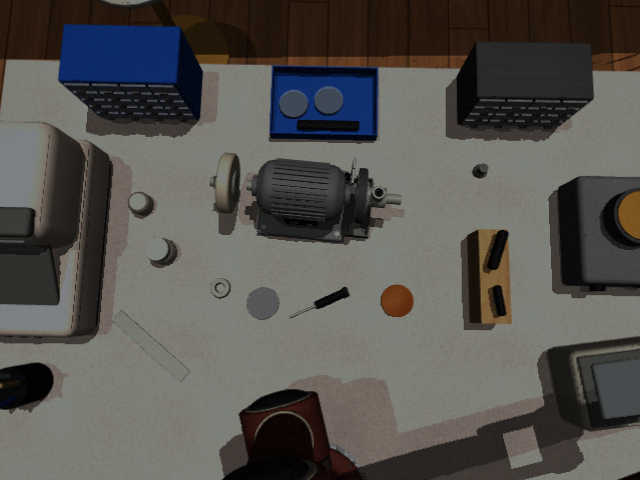

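View pics/side0.png

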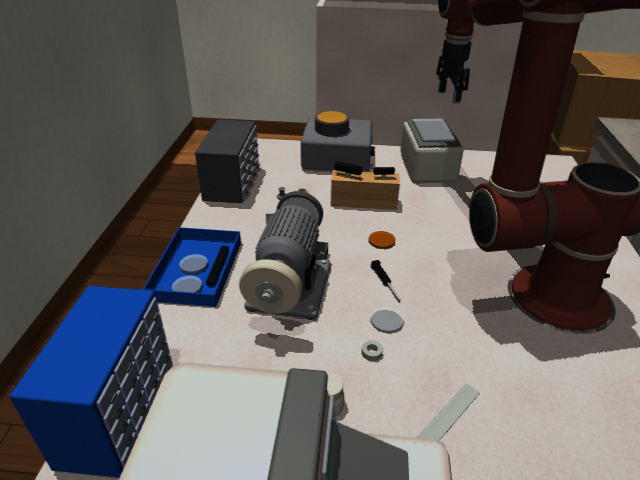

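Run:
```python
from h import *
im=cv2.imread('pics/top0.png')
a=cv2.resize(im[175:215,340:410],None,fx=8,fy=8,interpolation=cv2.INTER_CUBIC)
b=cv2.resize(im[220:330,460:520],None,fx=4,fy=4,interpolation=cv2.INTER_CUBIC)
o=np.zeros((600,800,3),np.uint8); o[:320,:560]=a; o[:440,560:800]=b
c=cv2.resize(im[145:235,200:400],None,fx=2.8,fy=2.8,interpolation=cv2.INTER_CUBIC)
o[330:330+252,:560]=c
cv2.imwrite('pics/c1.png',np.clip(o*1.5,0,255).astype(np.uint8))
for q in('big_key_handle','small_key_handle','felt_wheel'):
    r=regions_of('top',q)[0]; v,u=np.nonzero(r['pixels']); p=np.c_[u,v].astype(np.float32)
    print(q,r['score'],len(u),cv2.minAreaRect(p),p.mean(0))
```

```text
big_key_handle 0.87 433 ((496.67449951171875, 248.73736572265625), (12.561294555664062, 40.15282440185547), 17.650123596191406) [497.35336 248.72055]
small_key_handle 0.64 304 ((498.3799743652344, 299.65997314453125), (31.678386688232422, 11.313709259033203), 81.8698959350586) [498.97696 299.25   ]
felt_wheel 0.8 1551 ((302.88238525390625, 200.97059631347656), (190.8755340576172, 59.17868423461914), 14.03624439239502) [243.23662 183.76274]
```

View pics/c1.png

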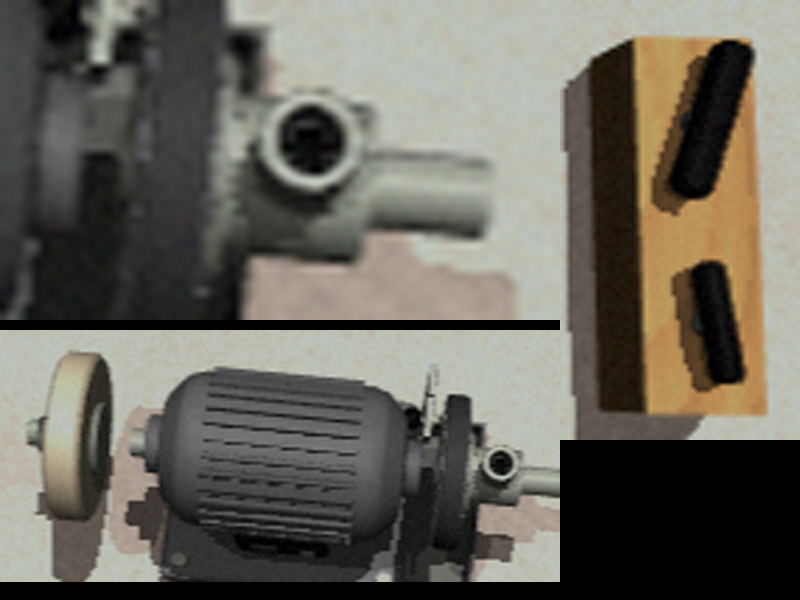

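Run:
```python
from h import *
B=atz('top',[[378.6,192.2]],.173)[0]
A=atz('top',[[398,199.3],[213,181.4]],.130)
print(B,A); d=A[1]-A[0]; yaw=np.arctan2(-d[0],d[1]); print('yaw',yaw)
for y in (yaw,):
    ya=np.array([-np.sin(y),np.cos(y),0]);xa=np.array([np.cos(y),np.sin(y),0])
    O=B+ya*.150; F=B+ya*.297; print('O',O,'felt',F)
F[2]=.13
im=cv2.imread('pics/top0.png')
# overlay rims for both cams
t=np.linspace(0,2*np.pi,80)[:,None]
for cam in('top','side'):
    im=cv2.imread(f'pics/{cam}0.png')
    for s,col in((-.0125,(0,0,255)),(.0125,(0,255,0))):
        P=F+ya*s+.06*(np.cos(t)*xa+np.sin(t)*[0,0,1])
        cv2.polylines(im,[np.round(proj(cam,P)*8).astype(np.int32)],True,col,1,shift=3)
    P=B+.0125*(np.cos(t)*xa+np.sin(t)*ya)
    cv2.polylines(im,[np.round(proj(cam,P)*8).astype(np.int32)],True,(0,255,255),1,shift=3)
    if cam=='top': a=cv2.resize(im[145:235,200:400],None,fx=4,fy=4)[:300*2,:800]
    else: b=cv2.resize(im[180:320,230:340],None,fx=2,fy=2)
# key handle fit : top z = 0.085+.012+.024=.121
r=cv2.minAreaRect(np.argwhere(regions_of('top','big_key_handle')[0]['pixels'])[:,::-1].astype(np.float32))
c=cv2.boxPoints(r);K=atz('top',c,.115);print('key box',K.round(4).tolist(),K.mean(0))
o=np.zeros((600,800,3),np.uint8);o[:360]=a[:360]*1;o[360:600,:220]=b[:240];cv2.imwrite('pics/c2.png',np.clip(o*1.4,0,255).astype(np.uint8))
```

```text
[ 0.60667941 -0.1077973   0.173     ] [[ 0.60323154 -0.1506626   0.13      ]
 [ 0.6321884   0.21847242  0.13      ]]
yaw -0.0782848475838473
O [0.61841015 0.0417433  0.173     ] felt [0.62990627 0.18829308 0.173     ]
key box [[0.4761, -0.3225, 0.115], [0.5529, -0.3486, 0.115], [0.5457, -0.372, 0.115], [0.4691, -0.3457, 0.115]] [ 0.51093294 -0.34718116  0.115     ]
```

View pics/c2.png

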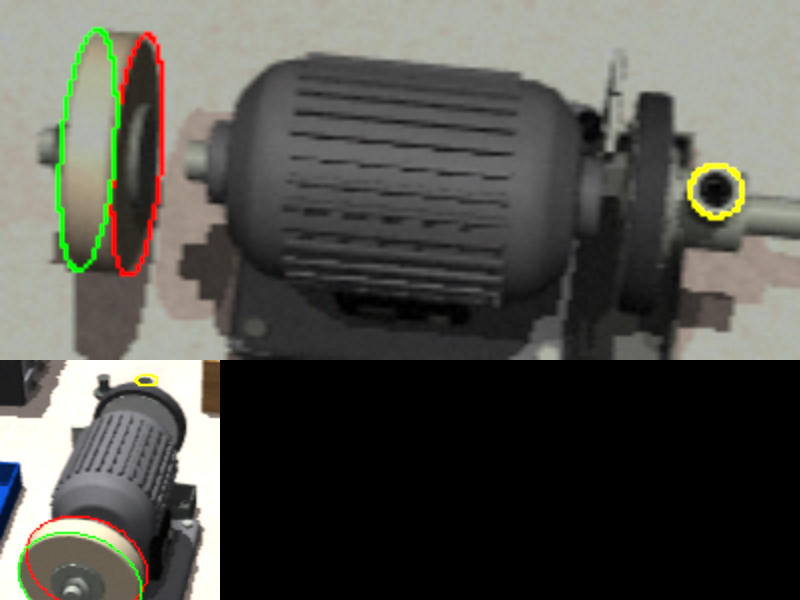

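```bash
cat >> h.py <<'E'
yaw=-.078
ya=np.array([-np.sin(yaw),np.cos(yaw),0]);xa=np.array([np.cos(yaw),np.sin(yaw),0]);za=np.array([0,0,1.])
B=np.array([.6067,-.1078,.173]);O=B+ya*.15-za*.043
def patch(n=6):
    f=np.mean([grab_frame('top').astype(float).sum(2)/3 for _ in range(n)],0)
    # rows: offset across (mm, perpendicular image), cols: along
    off=np.arange(-.016,.0161,.001); ys=np.arange(-.202,-.164,.001)
    P=np.array([[O+ya*y+xa*x+za*.008 for y in ys] for x in off])
    uv=proj('top',P.reshape(-1,3)).astype(np.float32).reshape(len(off),len(ys),2)
    return off,ys,cv2.remap(f.astype(np.float32),uv[...,0],uv[...,1],cv2.INTER_LINEAR)
def prof(name):
    off,ys,p=patch(); np.save(name,p); m=(ys>-.195)&(ys<-.177)
    q=p[:,m].mean(1); print(' '.join(f'{o*1000:.0f}:{v:.0f}' for o,v in zip(off,q)))
    return p
E
python3 - <<'E'
from h import *
p=prof('p0.npy'); print(p[::2,::3].round().astype(int))
E
```

```text
-16:122 -15:122 -14:121 -13:107 -12:79 -11:50 -10:39 -9:48 -8:59 -7:69 -6:78 -5:85 -4:91 -3:98 -2:104 -1:112 0:118 1:118 2:114 3:109 4:105 5:102 6:96 7:91 8:95 9:111 10:122 11:125 12:125 13:125 14:125 15:125 16:124
[[124 125 124 123 123 123 124 124 110 102 103  98  61]
 [124 124 123 123 122 121 121 122 111 103 102  95  70]
 [124 124  96  67  72  82  86  89  79  68  60  60  71]
 [125 122  72  43  45  39  36  35  39  44  44  55  80]
 [125 116  72  58  59  60  59  59  60  60  60  70  88]
 [125 114  82  77  77  78  78  78  78  78  77  84  92]
 [126 117  94  91  92  91  91  92  91  92  92  96 100]
 [125 120 105 104 103 105 105 105 105 105 105 107  96]
 [123 122 115 117 118 120 119 117 115 116 117 109  91]
 [123 122 115 114 113 113 114 114 115 115 113  99  94]
 [124 120 107 106 106 106 105 105 105 105 105  95  87]
 [124 120 100  90  93 100  99  97  93  92  91  80  79]
 [125 122 106  99 102  97  87  94  91  96 100  99  94]
 [124 122 123 120 121 122 124 125 123 119 118 113 104]
 [124 124 125 126 126 125 124 124 123 124 125 113  96]
 [123 124 126 125 126 125 124 124 124 124 125 113  83]
 [124 124 124 124 125 125 124 124 125 123 125 112  82]]
```

```bash
cat >> h.py <<'E'
def ang(q):
    return 2*np.arctan2(q[2],q[1])
def wrap(x): return (x+np.pi)%(2*np.pi)-np.pi
def plan(p0,a0,pts,step=.045):
    """pts: (xyz, a); prints rows [x,y,z,twist]"""
    p=np.array(p0,float);a=a0
    for t,at in pts:
        D=np.array(t)-p; da=-wrap(at-a)
        n=max(1,int(np.ceil(max(np.linalg.norm(D)/step,abs(da)/.1-1e-6))))
        print('->',np.round(t,3),at,n)
        for i in range(n):
            k=n-i;d=(np.array(t)-p)/k; w=-wrap(at-a)/k
            T=np.array([[np.cos(a),np.sin(a),0],[np.sin(a),-np.cos(a),0],[0,0,-1]])
            r=np.round(T@d*10,2);tw=round(w*10,2)
            p=p+T.T@r/10;a-=tw/10
            print(r.tolist(),tw)
    print('end',p.round(4),round(a,3))
def st():
    s=state();print('t',round(s['time'],2),'p',np.round(s['tool_pos'],4),'a',round(ang(s['tool_rot']),4),'F',np.round(s['contact_force'],1),'M',np.round(s['ft_torque'],3),'w',round(s['gripper_width'],3),'g',round(s['grasp_force'],1),'j6',round(s['joint_pos'][5],2));return s
E
python3 - <<'E'
from h import *
s=st();F=O+ya*.147
print(F, F+xa*.024)
t=F+xa*.024
plan(s['tool_pos'],ang(s['tool_rot']),[([.35,-.35,.33],.15),([t[0],t[1],.30],-.078),([t[0],t[1],.177],-.078)])
E
```

```text
t 1.4 p [ 0.2317 -0.5804  0.2533] a 0.3798 F [ 0.   0.5 -0.9] M [ 0.029 -0.019  0.013] w 1.001 g 0.0 j6 -0.12
[0.62984252 0.18829698 0.13      ] [0.65376955 0.18642688 0.13      ]
-> [ 0.35 -0.35  0.33] 0.15 7
[0.28, -0.24, -0.11] 0.33
[0.27, -0.25, -0.11] 0.33
[0.26, -0.26, -0.11] 0.33
[0.25, -0.27, -0.11] 0.33
[0.25, -0.28, -0.11] 0.33
[0.24, -0.29, -0.11] 0.32
[0.22, -0.29, -0.11] 0.33
-> [0.654 0.186 0.3  ] -0.078 14
[0.27, -0.35, 0.02] 0.16
[0.27, -0.35, 0.02] 0.16
[0.26, -0.35, 0.02] 0.16
[0.25, -0.36, 0.02] 0.16
[0.25, -0.36, 0.02] 0.16
[0.24, -0.37, 0.02] 0.16
[0.24, -0.37, 0.02] 0.16
[0.23, -0.38, 0.02] 0.17
[0.23, -0.38, 0.02] 0.16
[0.22, -0.38, 0.02] 0.17
[0.21, -0.39, 0.03] 0.16
[0.21, -0.39, 0.02] 0.17
[0.2, -0.39, 0.03] 0.16
[0.19, -0.39, 0.02] 0.17
-> [0.654 0.186 0.177] -0.078 3
[-0.0, -0.0, 0.41] -0.0
[-0.0, -0.0, 0.41] -0.0
[-0.0, -0.0, 0.41] -0.0
end [0.6538 0.1861 0.1773] -0.078
```

>>> apply_moves(
  targets=[
    {"translation": [0.28,-0.24,-0.11],"twist": 0.33,"hand": 0.6},
    {"translation": [0.27,-0.25,-0.11],"twist": 0.33,"hand": 0.6},
    {"translation": [0.26,-0.26,-0.11],"twist": 0.33,"hand": 0.6},
    {"translation": [0.25,-0.27,-0.11],"twist": 0.33,"hand": 0.6},
    {"translation": [0.25,-0.28,-0.11],"twist": 0.33,"hand": 0.6},
    {"translation": [0.24,-0.29,-0.11],"twist": 0.32,"hand": 0.6},
    {"translation": [0.22,-0.29,-0.11],"twist": 0.33,"hand": 0.6},
  ],
)

```text
time: 2.1
tool_pos: [0.3504, -0.3487, 0.3309]
tool_rot: [0.0, 0.997, 0.074, 0.0]
contact_force: [1.4, -0.4, 0.5]
gripper_width: 0.597
grasp_force: 0.0
```

>>> apply_moves(
  targets=[
    {"translation": [0.27,-0.35,0.02],"twist": 0.16,"hand": 0.6},
    {"translation": [0.27,-0.35,0.02],"twist": 0.16,"hand": 0.6},
    {"translation": [0.26,-0.35,0.02],"twist": 0.16,"hand": 0.6},
    {"translation": [0.25,-0.36,0.02],"twist": 0.16,"hand": 0.6},
    {"translation": [0.25,-0.36,0.02],"twist": 0.16,"hand": 0.6},
    {"translation": [0.24,-0.37,0.02],"twist": 0.16,"hand": 0.6},
    {"translation": [0.24,-0.37,0.02],"twist": 0.16,"hand": 0.6},
  ],
)

```text
time: 2.8
tool_pos: [0.5022, -0.0805, 0.3166]
tool_rot: [0.0, 1.0, 0.019, 0.0]
contact_force: [-0.1, -0.2, -0.1]
gripper_width: 0.598
grasp_force: 0.0
```

>>> apply_moves(
  targets=[
    {"translation": [0.23,-0.38,0.02],"twist": 0.17,"hand": 0.6},
    {"translation": [0.23,-0.38,0.02],"twist": 0.16,"hand": 0.6},
    {"translation": [0.22,-0.38,0.02],"twist": 0.17,"hand": 0.6},
    {"translation": [0.21,-0.39,0.03],"twist": 0.16,"hand": 0.6},
    {"translation": [0.21,-0.39,0.02],"twist": 0.17,"hand": 0.6},
    {"translation": [0.2,-0.39,0.03],"twist": 0.16,"hand": 0.6},
    {"translation": [0.19,-0.39,0.02],"twist": 0.17,"hand": 0.6},
    {"translation": [0,0,0],"twist": 0,"hand": 0.6},
  ],
)

```text
time: 3.6
tool_pos: [0.6547, 0.1902, 0.2983]
tool_rot: [-0.0, 0.999, -0.037, -0.001]
contact_force: [-0.8, -1.5, -0.1]
gripper_width: 0.596
grasp_force: 0.0
```

Run:
```python
from h import *
s=st();save(grab_frame('side'),'s1.png')
plan(s['tool_pos'],ang(s['tool_rot']),[([.6538,.1864,.177],-.078)])
im=cv2.imread('pics/s1.png');cv2.imwrite('pics/s1c.png',cv2.resize(im[130:330,200:360],None,fx=3,fy=3))
```

```text
t 3.6 p [0.6547 0.1902 0.2983] a -0.0739 F [-0.8 -1.5 -0.1] M [-0.046  0.02   0.01 ] w 0.596 g 0.0 j6 1.82
-> [0.654 0.186 0.177] -0.078 3
[-0.0, 0.01, 0.4] 0.01
[-0.0, 0.01, 0.41] 0.02
[-0.01, 0.02, 0.4] 0.01
end [0.6534 0.1863 0.1773] -0.078
```

View pics/s1c.png

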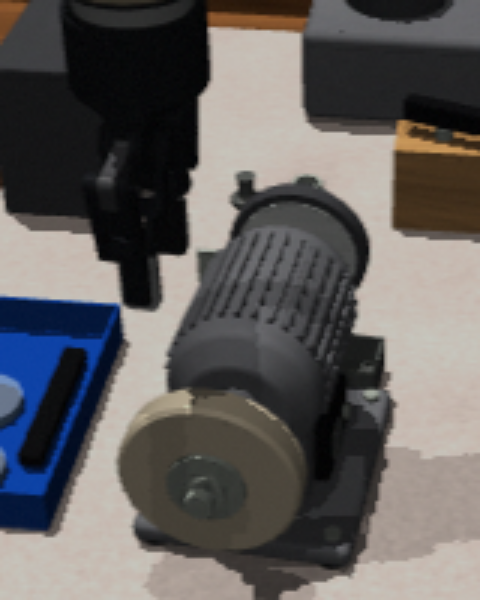

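>>> apply_moves(
  targets=[
    {"translation": [0,0.01,0.4],"twist": 0.02,"hand": 0.6},
    {"translation": [0,0.01,0.4],"twist": 0.02,"hand": 0.6},
    {"translation": [0,0.01,0.41],"twist": 0,"hand": 0.6},
    {"translation": [0,0,0],"twist": 0,"hand": 0.6},
    {"translation": [0,0,0],"twist": 0,"hand": 0.6},
  ],
)

```text
time: 4.15
tool_pos: [0.6533, 0.1823, 0.1795]
tool_rot: [0.0, 0.999, -0.042, -0.001]
contact_force: [0.5, -0.2, 0.7]
gripper_width: 0.603
grasp_force: 0.0
```

Run:
```python
from h import *
s=st()
print((s['tool_pos']-(O+ya*.147))@np.c_[xa,ya,za])
prof('p1.npy')
```

```text
t 4.15 p [0.6533 0.1823 0.1795] a -0.0831 F [ 0.5 -0.2  0.7] M [ 0.009  0.002 -0.031] w 0.603 g 0.0 j6 1.82
[ 0.02380544 -0.004155    0.04954375]
-16:158 -15:158 -14:157 -13:140 -12:105 -11:68 -10:54 -9:65 -8:80 -7:93 -6:103 -5:112 -4:120 -3:129 -2:137 -1:146 0:154 1:154 2:149 3:143 4:138 5:134 6:126 7:120 8:126 9:144 10:159 11:162 12:162 13:162 14:162 15:162 16:162
```

>>> apply_moves(
  targets=[
    {"translation": [0,-0.04,0.02],"twist": 0,"hand": 0.6},
    {"translation": [0,0,0],"twist": 0,"hand": 0.2},
    {"translation": [0,0,0],"twist": 0,"hand": 0.0},
    {"translation": [0,0,0],"twist": 0,"hand": 0.0},
    {"translation": [0,0,0],"twist": 0,"hand": 0.0},
  ],
)

```text
time: 4.95
tool_pos: [0.6539, 0.1849, 0.1776]
tool_rot: [0.002, 0.999, -0.041, -0.0]
contact_force: [-1.9, -7.2, 2.8]
gripper_width: 0.284
grasp_force: 60.2
```

Run:
```python
from h import *
s=st()
print((s['tool_pos']-(O+ya*.147))@np.c_[xa,ya,za])
```

```text
t 4.95 p [0.6539 0.1849 0.1776] a -0.0821 F [-1.9 -7.2  2.8] M [-0.87   0.305  0.275] w 0.284 g 60.2 j6 1.82
[ 0.0242646  -0.00152385  0.04763197]
```

>>> apply_moves(
  targets=[
    {"translation": [-0.054,0,-0.025],"twist": 0,"hand": 0.0},
    {"translation": [-0.057,0,-0.019],"twist": 0,"hand": 0.0},
    {"translation": [-0.059,0,-0.012],"twist": 0,"hand": 0.0},
    {"translation": [-0.06,0,-0.005],"twist": 0,"hand": 0.0},
    {"translation": [0,0,0],"twist": 0,"hand": 0.0},
    {"translation": [0,0,0],"twist": 0,"hand": 0.0},
  ],
)

```text
time: 5.55
tool_pos: [0.6334, 0.1865, 0.1834]
tool_rot: [0.002, 0.999, -0.041, 0.004]
contact_force: [8.1, -7.1, -4.1]
gripper_width: 0.284
grasp_force: 59.5
```

Run:
```python
from h import *
s=st()
print((s['tool_pos']-(O+ya*.147))@np.c_[xa,ya,za])
prof('p2.npy')
```

```text
t 5.55 p [0.6334 0.1865 0.1834] a -0.0828 F [ 8.1 -7.1 -4.1] M [-1.004 -1.636  0.214] w 0.284 g 59.5 j6 1.83
[ 0.00373421 -0.00155542  0.05342018]
-16:157 -15:158 -14:156 -13:140 -12:104 -11:66 -10:52 -9:64 -8:79 -7:92 -6:102 -5:109 -4:117 -3:127 -2:137 -1:146 0:154 1:155 2:152 3:146 4:141 5:138 6:137 7:139 8:143 9:152 10:159 11:161 12:161 13:161 14:161 15:161 16:161
```

>>> apply_moves(
  targets=[
    {"translation": [-0.06,0,0.002],"twist": 0,"hand": 0.0},
    {"translation": [-0.059,0,0.01],"twist": 0,"hand": 0.0},
    {"translation": [0,0,0],"twist": 0,"hand": 0.0},
    {"translation": [0,0,0],"twist": 0,"hand": 0.0},
  ],
)

```text
time: 6.25
tool_pos: [0.6226, 0.1873, 0.1833]
tool_rot: [0.002, 0.999, -0.041, 0.005]
contact_force: [9.0, -8.3, -2.4]
gripper_width: 0.28
grasp_force: 59.4
```

Run:
```python
from h import *
s=st()
print((s['tool_pos']-(O+ya*.147))@np.c_[xa,ya,za])
prof('p3.npy')
```

```text
t 6.25 p [0.6226 0.1873 0.1833] a -0.0826 F [ 9.  -8.3 -2.4] M [-1.104 -1.941  0.239] w 0.28 g 59.4 j6 1.84
[-0.00714966 -0.00153413  0.05334357]
-16:157 -15:157 -14:156 -13:139 -12:104 -11:66 -10:53 -9:64 -8:79 -7:90 -6:99 -5:108 -4:118 -3:127 -2:137 -1:147 0:155 1:156 2:153 3:151 4:152 5:153 6:154 7:152 8:149 9:150 10:156 11:160 12:161 13:161 14:161 15:161 16:160
```

>>> apply_moves(
  targets=[
    {"translation": [-0.058,0,0.017],"twist": 0,"hand": 0.0},
    {"translation": [-0.042,0,0.017],"twist": 0,"hand": 0.0},
    {"translation": [0,0,0],"twist": 0,"hand": 0.0},
    {"translation": [0,0,0],"twist": 0,"hand": 0.0},
  ],
)

```text
time: 6.95
tool_pos: [0.6138, 0.188, 0.1816]
tool_rot: [0.002, 0.999, -0.041, 0.007]
contact_force: [9.9, -7.8, 1.4]
gripper_width: 0.28
grasp_force: 59.8
```

Run:
```python
from h import *
s=st()
print((s['tool_pos']-(O+ya*.147))@np.c_[xa,ya,za])
prof('p4.npy')
```

```text
t 6.95 p [0.6138 0.188  0.1816] a -0.0827 F [ 9.9 -7.8  1.4] M [-1.267 -2.064  0.258] w 0.28 g 59.8 j6 1.84
[-0.01598495 -0.00156018  0.05159625]
-16:157 -15:157 -14:157 -13:145 -12:114 -11:72 -10:53 -9:64 -8:78 -7:89 -6:100 -5:109 -4:118 -3:127 -2:137 -1:147 0:155 1:158 2:159 3:161 4:162 5:162 6:162 7:154 8:145 9:145 10:154 11:159 12:160 13:160 14:161 15:160 16:160
```

>>> apply_moves(
  targets=[
    {"translation": [-0.048,0,0.018],"twist": 0,"hand": 0.0},
    {"translation": [-0.046,0,0.023],"twist": 0,"hand": 0.0},
    {"translation": [-0.043,0,0.028],"twist": 0,"hand": 0.0},
    {"translation": [-0.03,0,0.022],"twist": 0,"hand": 0.0},
    {"translation": [0,0,0],"twist": 0,"hand": 0.0},
    {"translation": [0,0,0],"twist": 0,"hand": 0.0},
  ],
)

```text
time: 7.85
tool_pos: [0.5976, 0.1892, 0.174]
tool_rot: [0.002, 0.999, -0.041, 0.007]
contact_force: [7.6, -10.5, 6.3]
gripper_width: 0.283
grasp_force: 61.4
```

Run:
```python
from h import *
s=st()
v=(s['tool_pos']-(O+ya*.147))@np.c_[xa,ya,za];print(v,np.arctan2(v[0],v[2]-.003))
p=prof('p5.npy');print(p[::2,::3].round().astype(int))
```

```text
t 7.85 p [0.5976 0.1892 0.174 ] a -0.0825 F [  7.6 -10.5   6.3] M [-1.527 -1.758  0.158] w 0.283 g 61.4 j6 1.85
[-0.03220121 -0.00159673  0.04404443] -0.6652459219566309
-16:156 -15:156 -14:154 -13:138 -12:103 -11:66 -10:52 -9:62 -8:76 -7:89 -6:100 -5:110 -4:118 -3:126 -2:136 -1:150 0:162 1:165 2:165 3:165 4:165 5:162 6:152 7:133 8:120 9:131 10:151 11:158 12:159 13:160 14:160 15:159 16:159
[[158 160 158 156 157 156 159 158 141 133 134 127  80]
 [158 159 157 157 156 154 155 156 142 134 132 124  93]
 [158 159 123  87  93 106 112 115 102  88  79  79  94]
 [160 156  93  56  58  51  48  46  50  57  58  70 104]
 [161 148  93  75  76  77  76  76  77  78  78  93 116]
 [160 146 105 100 100 100 100 100 101 101 102 109 119]
 [160 151 122 118 118 118 118 118 119 119 119 125 130]
 [159 156 138 138 138 133 128 139 141 142 141 140 125]
 [157 160 156 157 160 163 165 163 161 161 160 145 119]
 [156 160 164 165 165 165 164 165 165 165 165 143 123]
 [158 159 164 165 165 165 164 165 165 165 165 145 114]
 [158 158 149 147 150 154 157 155 150 148 147 121 104]
 [159 156 136 128 122 115 113 118 124 129 122 118 121]
 [158 157 149 146 148 154 158 156 139 143 141 140 134]
 [159 158 160 161 161 159 158 158 157 158 159 146 124]
 [158 159 161 161 161 160 159 159 158 159 160 146 109]
 [159 159 158 158 159 159 159 159 159 158 160 145 108]]
```

>>> apply_moves(
  targets=[
    {"translation": [-0.04,0,0.036],"twist": 0,"hand": 0.0},
    {"translation": [-0.038,0,0.038],"twist": 0,"hand": 0.0},
    {"translation": [-0.02,0,0.024],"twist": 0,"hand": 0.0},
    {"translation": [0,0,0],"twist": 0,"hand": 0.0},
    {"translation": [0,0,0],"twist": 0,"hand": 0.0},
  ],
)

```text
time: 8.65
tool_pos: [0.5878, 0.19, 0.1651]
tool_rot: [0.002, 0.999, -0.041, 0.007]
contact_force: [4.3, -12.6, 10.7]
gripper_width: 0.282
grasp_force: 64.9
```

Run:
```python
from h import *
s=st()
v=(s['tool_pos']-(O+ya*.147))@np.c_[xa,ya,za];print(v,np.arctan2(v[0],v[2]-.003))
p=prof('p6.npy')
m=slice(8,25);a=np.load('p1.npy')
for n in (2,3,4,5,6):
    b=np.load(f'p{n}.npy'); b=b*np.median(a[29:])/np.median(b[29:]); print(n,(b-a)[:,m].mean(1).round().astype(int))
```

```text
t 8.65 p [0.5878 0.19   0.1651] a -0.0829 F [  4.3 -12.6  10.7] M [-1.616 -1.405  0.075] w 0.282 g 64.9 j6 1.85
[-0.0420887  -0.00157827  0.03507028] -0.9196790177184808
-16:154 -15:155 -14:154 -13:142 -12:109 -11:68 -10:50 -9:62 -8:77 -7:89 -6:100 -5:111 -4:127 -3:146 -2:160 -1:163 0:163 1:163 2:164 3:163 4:159 5:147 6:130 7:118 8:115 9:130 10:149 11:157 12:158 13:158 14:158 15:158 16:158
2 [ 0  0  0  0  0 -1 -1  0  0  0 -1 -2 -3 -1  1  1  1  2  4  4  4  5 12 20
 19  8  1  0  0  0  0  0  0]
3 [ 0  0  0  0  0 -1 -1  0  0 -2 -3 -3 -2 -1  1  2  3  4  6 10 15 21 29 34
 24  7 -1 -1  0  0  0  0  0]
4 [ 0  0  1  6 10  5  0 -1 -1 -3 -3 -2 -1  0  2  3  3  5 12 19 25 30 37 36
 20  2 -4 -1  0  0  0  0  0]
5 [  0   0   0   0   0  -1  -1  -2  -2  -2  -2  -1   0   0   2   7  11  14
  19  25  29  31  28  15  -4 -11  -6  -1   0   0   0   0   0]
6 [  0   0   1   5   7   2  -2  -2  -1  -1  -1   2  10  22  28  22  14  14
  19  24  25  17   7   1  -7 -11  -6  -1   0   0   0   0   0]
```

>>> apply_moves(
  targets=[
    {"translation": [0,0,0],"twist": 0,"hand": 0.5},
    {"translation": [0,0,0],"twist": 0,"hand": 0.6},
    {"translation": [0,0,0],"twist": 0,"hand": 0.6},
    {"translation": [0,0,-0.3],"twist": 0,"hand": 0.6},
    {"translation": [0,0,-0.4],"twist": 0,"hand": 0.6},
    {"translation": [0,0,-0.4],"twist": 0,"hand": 0.6},
    {"translation": [0,0,-0.4],"twist": 0,"hand": 0.6},
    {"translation": [0,0,0],"twist": 0,"hand": 0.6},
  ],
)

```text
time: 9.75
tool_pos: [0.5849, 0.1939, 0.3175]
tool_rot: [-0.002, 0.999, -0.041, 0.006]
contact_force: [0.1, -0.2, 1.6]
gripper_width: 0.605
grasp_force: 0.0
```

Run:
```python
from h import *
s=st();print(s['joint_pos'])
p=prof('p7.npy');b=p*np.median(np.load('p6.npy')[29:])/np.median(p[29:]);print((b-np.load('p6.npy'))[:,8:25].mean(1).round().astype(int))
plan(s['tool_pos'],ang(s['tool_rot']),[([.5115,-.349,.28],-.083)])
```

```text
t 9.75 p [0.5849 0.1939 0.3175] a -0.0815 F [ 0.1 -0.2  1.6] M [-0.004 -0.028 -0.029] w 0.605 g 0.0 j6 1.85
[ 1.99332626e-01 -4.94428711e-03  1.56538762e+00  2.97842081e-04
  1.56958473e+00  1.85158555e+00]
-16:161 -15:161 -14:161 -13:148 -12:114 -11:71 -10:53 -9:65 -8:81 -7:93 -6:104 -5:116 -4:132 -3:154 -2:168 -1:170 0:170 1:170 2:170 3:170 4:166 5:153 6:136 7:124 8:121 9:136 10:156 11:164 12:165 13:165 14:165 15:165 16:164
[ 0  0  0  0  0  0  0  0  0  1  0 -1  0  1  0  0  0  0  0  0  0  0  0  0
  1  0  0  0  0  0  0  0  0]
-> [ 0.511 -0.349  0.28 ] -0.083 13
[-0.02, 0.42, 0.03] 0.0
[-0.02, 0.42, 0.03] 0.0
[-0.02, 0.42, 0.03] 0.0
[-0.02, 0.42, 0.03] 0.0
[-0.02, 0.42, 0.03] 0.0
[-0.02, 0.42, 0.03] 0.0
[-0.02, 0.42, 0.03] 0.0
[-0.02, 0.42, 0.03] 0.0
[-0.03, 0.42, 0.03] 0.0
[-0.02, 0.42, 0.03] 0.0
[-0.03, 0.42, 0.03] 0.01
[-0.02, 0.43, 0.02] 0.0
[-0.03, 0.42, 0.03] 0.01
end [ 0.5114 -0.3489  0.2795] -0.083
```

>>> apply_moves(
  targets=[
    {"translation": [-0.02,0.42,0.03],"twist": 0,"hand": 0.6},
    {"translation": [-0.02,0.42,0.03],"twist": 0,"hand": 0.6},
    {"translation": [-0.02,0.42,0.03],"twist": 0,"hand": 0.6},
    {"translation": [-0.02,0.42,0.03],"twist": 0,"hand": 0.6},
    {"translation": [-0.02,0.42,0.03],"twist": 0,"hand": 0.6},
    {"translation": [-0.02,0.42,0.03],"twist": 0,"hand": 0.6},
    {"translation": [-0.02,0.42,0.03],"twist": 0,"hand": 0.6},
    {"translation": [-0.02,0.42,0.03],"twist": 0,"hand": 0.6},
  ],
)

```text
time: 10.85
tool_pos: [0.5381, -0.1419, 0.284]
tool_rot: [-0.001, 0.999, -0.041, -0.001]
contact_force: [0.3, -0.7, 0.5]
gripper_width: 0.603
grasp_force: 0.0
```

>>> apply_moves(
  targets=[
    {"translation": [-0.03,0.42,0.03],"twist": 0,"hand": 0.6},
    {"translation": [-0.02,0.42,0.03],"twist": 0,"hand": 0.6},
    {"translation": [-0.03,0.42,0.03],"twist": 0,"hand": 0.6},
    {"translation": [-0.02,0.43,0.02],"twist": 0,"hand": 0.6},
    {"translation": [-0.03,0.42,0.03],"twist": 0,"hand": 0.6},
  ],
)

```text
time: 11.35
tool_pos: [0.508, -0.3511, 0.27]
tool_rot: [-0.001, 0.999, -0.041, -0.001]
contact_force: [0.4, 0.3, 0.1]
gripper_width: 0.596
grasp_force: 0.0
```

>>> apply_moves(
  targets=[
    {"translation": [0,0,0],"twist": -1,"hand": 0.6},
    {"translation": [0,0,0],"twist": -1,"hand": 0.6},
    {"translation": [0,0,0],"twist": -1,"hand": 0.6},
    {"translation": [0,0,0],"twist": -1,"hand": 0.6},
    {"translation": [0,0,0],"twist": -1,"hand": 0.6},
    {"translation": [0,0,0],"twist": -1,"hand": 0.6},
    {"translation": [0,0,0],"twist": -1,"hand": 0.6},
    {"translation": [0,0,0],"twist": -1,"hand": 0.6},
  ],
)

```text
time: 12.15
tool_pos: [0.5084, -0.3493, 0.2699]
tool_rot: [-0.001, 0.936, 0.353, -0.001]
contact_force: [0.3, -0.5, -0.5]
gripper_width: 0.604
grasp_force: 0.0
```

>>> apply_moves(
  targets=[
    {"translation": [0,0,0],"twist": -1,"hand": 0.6},
    {"translation": [0,0,0],"twist": -1,"hand": 0.6},
    {"translation": [0,0,0],"twist": -1,"hand": 0.6},
    {"translation": [0,0,0],"twist": -1,"hand": 0.6},
    {"translation": [0,0,0],"twist": -1,"hand": 0.6},
    {"translation": [0,0,0],"twist": -1,"hand": 0.6},
    {"translation": [0,0,0],"twist": -1,"hand": 0.6},
    {"translation": [0,0,0],"twist": -1,"hand": 0.6},
  ],
)

```text
time: 12.95
tool_pos: [0.5084, -0.3493, 0.2699]
tool_rot: [-0.002, 0.724, 0.69, -0.0]
contact_force: [-0.1, -0.4, -0.8]
gripper_width: 0.603
grasp_force: 0.0
```

>>> apply_moves(
  targets=[
    {"translation": [0,0,0],"twist": -1,"hand": 0.6},
    {"translation": [0,0,0],"twist": -1,"hand": 0.6},
    {"translation": [0,0,0],"twist": -1,"hand": 0.6},
    {"translation": [0,0,0],"twist": -1,"hand": 0.6},
    {"translation": [0,0,0],"twist": -1,"hand": 0.6},
    {"translation": [0,0,0],"twist": -1,"hand": 0.6},
    {"translation": [0,0,0],"twist": -1,"hand": 0.6},
    {"translation": [0,0,0],"twist": -1,"hand": 0.6},
  ],
)

```text
time: 13.75
tool_pos: [0.5084, -0.3493, 0.2698]
tool_rot: [-0.002, 0.398, 0.917, 0.001]
contact_force: [-0.1, 0.1, -0.7]
gripper_width: 0.604
grasp_force: 0.0
```

>>> apply_moves(
  targets=[
    {"translation": [0,0,0],"twist": -1,"hand": 0.6},
    {"translation": [0,0,0],"twist": -1,"hand": 0.6},
    {"translation": [0,0,0],"twist": -1,"hand": 0.6},
    {"translation": [0,0,0],"twist": -1,"hand": 0.6},
    {"translation": [0,0,0],"twist": -0.95,"hand": 0.6},
    {"translation": [0,0,0],"twist": 0,"hand": 0.6},
    {"translation": [0,0,0],"twist": 0,"hand": 0.6},
  ],
)

```text
time: 14.45
tool_pos: [0.5086, -0.3495, 0.2706]
tool_rot: [-0.001, 0.165, 0.986, 0.001]
contact_force: [0.3, 0.4, 0.8]
gripper_width: 0.599
grasp_force: 0.0
```

Run:
```python
from h import *
s=st();im=grab_frame('side');save(im,'s2.png')
print(recognise('side','big_key_handle')[:2])
plan(s['tool_pos'],ang(s['tool_rot']),[([.5115,-.349,.16],2.813),([.5115,-.349,.112],2.813)])
```

```text
t 14.45 p [ 0.5086 -0.3495  0.2706] a 2.8108 F [0.3 0.4 0.8] M [ 0.021 -0.056  0.03 ] w 0.599 g 0.0 j6 -1.96
[{'point': [0.5141, -0.3438, 0.1149], 'score': 0.58}, {'point': [0.3973, 0.1312, 0.0139], 'score': 0.26}]
-> [ 0.511 -0.349  0.16 ] 2.813 3
[-0.01, 0.0, 0.37] -0.01
[-0.01, 0.01, 0.37] -0.01
[-0.01, 0.0, 0.37] -0.0
-> [ 0.511 -0.349  0.112] 2.813 2
[0.0, 0.0, 0.24] -0.0
[0.0, 0.0, 0.24] -0.0
end [ 0.5118 -0.3495  0.1116] 2.813
```

>>> apply_moves(
  targets=[
    {"translation": [-0.01,0,0.37],"twist": 0,"hand": 0.6},
    {"translation": [-0.01,0,0.37],"twist": 0,"hand": 0.6},
    {"translation": [-0.01,0,0.37],"twist": 0,"hand": 0.6},
    {"translation": [0,0,0.24],"twist": 0,"hand": 0.6},
    {"translation": [0,0,0.24],"twist": 0,"hand": 0.6},
    {"translation": [0,0,0],"twist": 0,"hand": 0.6},
  ],
)

```text
time: 15.15
tool_pos: [0.5094, -0.3488, 0.1082]
tool_rot: [-0.004, 0.164, 0.986, 0.002]
contact_force: [-0.8, 0.7, -0.8]
gripper_width: 0.597
grasp_force: 0.0
```

>>> apply_moves(
  targets=[
    {"translation": [0,0,0],"twist": 0,"hand": 0.3},
    {"translation": [0,0,0],"twist": 0,"hand": 0},
    {"translation": [0,0,0],"twist": 0,"hand": 0},
    {"translation": [0,0,0],"twist": 0,"hand": 0},
    {"translation": [0,0,0],"twist": 0,"hand": 0},
  ],
)

```text
time: 15.65
tool_pos: [0.5128, -0.3518, 0.1153]
tool_rot: [0.002, 0.164, 0.987, -0.001]
contact_force: [-0.1, -0.8, 7.1]
gripper_width: 0.202
grasp_force: 59.5
```

Run:
```python
from h import *
s=st()
```

```text
t 15.65 p [ 0.5128 -0.3518  0.1153] a 2.8128 F [-0.1 -0.8  7.1] M [ 0.01   0.12  -0.048] w 0.202 g 59.5 j6 -1.96
```

Run:
```python
from h import *
s=st()
plan(s['tool_pos'],ang(s['tool_rot']),[([.5115,-.351,.30],2.813),([.6067,-.1078,.325],2.813+1.35)])
```

```text
t 15.65 p [ 0.5128 -0.3518  0.1153] a 2.8128 F [-0.1 -0.8  7.1] M [ 0.01   0.12  -0.048] w 0.202 g 59.5 j6 -1.96
-> [ 0.511 -0.351  0.3  ] 2.813 5
[0.0, 0.0, -0.37] -0.0
[0.0, 0.0, -0.37] -0.0
[0.0, 0.0, -0.37] -0.0
[0.01, 0.0, -0.37] -0.0
[0.0, 0.0, -0.37] -0.0
-> [ 0.607 -0.108  0.325] 4.163 14
[-0.01, 0.19, -0.02] -0.96
[-0.03, 0.18, -0.02] -0.96
[-0.04, 0.18, -0.02] -0.97
[-0.06, 0.18, -0.02] -0.96
[-0.08, 0.17, -0.02] -0.97
[-0.09, 0.16, -0.02] -0.96
[-0.11, 0.15, -0.02] -0.97
[-0.12, 0.14, -0.02] -0.96
[-0.14, 0.13, -0.01] -0.97
[-0.15, 0.12, -0.02] -0.96
[-0.16, 0.1, -0.01] -0.97
[-0.16, 0.08, -0.02] -0.96
[-0.17, 0.07, -0.01] -0.97
[-0.18, 0.05, -0.02] -0.96
end [ 0.6066 -0.1083  0.3253] 4.163
```

>>> apply_moves(
  targets=[
    {"translation": [0,0,-0.2],"twist": 0,"hand": 0},
    {"translation": [0,0,-0.37],"twist": 0,"hand": 0},
    {"translation": [0,0,-0.37],"twist": 0,"hand": 0},
    {"translation": [0,0,-0.37],"twist": 0,"hand": 0},
    {"translation": [0,0,-0.37],"twist": 0,"hand": 0},
    {"translation": [0,0,-0.17],"twist": 0,"hand": 0},
    {"translation": [0,0,0],"twist": 0,"hand": 0},
  ],
)

```text
time: 16.35
tool_pos: [0.5127, -0.3515, 0.3012]
tool_rot: [0.002, 0.164, 0.987, -0.002]
contact_force: [0.0, -0.6, -0.7]
gripper_width: 0.196
grasp_force: 60.0
```

>>> apply_moves(
  targets=[
    {"translation": [-0.01,0.19,-0.02],"twist": -0.96,"hand": 0},
    {"translation": [-0.03,0.18,-0.02],"twist": -0.96,"hand": 0},
    {"translation": [-0.04,0.18,-0.02],"twist": -0.97,"hand": 0},
    {"translation": [-0.06,0.18,-0.02],"twist": -0.96,"hand": 0},
    {"translation": [-0.08,0.17,-0.02],"twist": -0.97,"hand": 0},
    {"translation": [-0.09,0.16,-0.02],"twist": -0.96,"hand": 0},
    {"translation": [-0.11,0.15,-0.02],"twist": -0.97,"hand": 0},
  ],
)

```text
time: 17.05
tool_pos: [0.5587, -0.2282, 0.308]
tool_rot: [-0.002, -0.174, 0.985, 0.002]
contact_force: [-0.3, -0.3, -1.8]
gripper_width: 0.198
grasp_force: 59.9
```

>>> apply_moves(
  targets=[
    {"translation": [-0.12,0.14,-0.02],"twist": -0.96,"hand": 0},
    {"translation": [-0.14,0.13,-0.01],"twist": -0.97,"hand": 0},
    {"translation": [-0.15,0.12,-0.02],"twist": -0.96,"hand": 0},
    {"translation": [-0.16,0.1,-0.01],"twist": -0.97,"hand": 0},
    {"translation": [-0.16,0.08,-0.02],"twist": -0.96,"hand": 0},
    {"translation": [-0.17,0.07,-0.01],"twist": -0.97,"hand": 0},
    {"translation": [-0.18,0.05,-0.02],"twist": -0.96,"hand": 0},
    {"translation": [0,0,0],"twist": 0,"hand": 0},
  ],
)

```text
time: 17.85
tool_pos: [0.6062, -0.1056, 0.3194]
tool_rot: [-0.001, -0.49, 0.872, 0.002]
contact_force: [-0.0, 0.7, -1.4]
gripper_width: 0.199
grasp_force: 59.9
```

Run:
```python
from h import *
s=st()
im=grab_frame('side');save(im,'s3.png');p=s['tool_pos'];a=ang(s['tool_rot'])
q=np.array([p+[0,0,-.100],p+[0,0,-.006],B]);print(proj('side',q))
for r in recognise('side','big_key_handle')[:2]:print(r)
o=cv2.imread('pics/s3.png')
uv=proj('side',B)[0].astype(int);x0,y0=uv[0]-50,uv[1]-80
c=cv2.resize(o[y0:y0+110,x0:x0+100],None,fx=5,fy=5,interpolation=cv2.INTER_CUBIC)
for pt in proj('side',q): cv2.drawMarker(c,tuple(int(v) for v in (pt-[x0,y0])*5+2),(0,0,255),cv2.MARKER_CROSS,12,1)
print(x0,y0);cv2.imwrite('pics/s3c.png',c)
prof('p8.npy')
```

```text
t 17.85 p [ 0.6062 -0.1056  0.3194] a 4.1657 F [-0.   0.7 -1.4] M [ 0.009 -0.029 -0.028] w 0.199 g 59.9 j6 -2.89
[[302.61979777 172.42799525]
 [302.15472789 134.07141153]
 [302.72575728 189.56181238]]
{'point': [0.6114, -0.0951, 0.3089], 'score': 0.66}
252 109
-16:48 -15:48 -14:48 -13:48 -12:48 -11:48 -10:48 -9:48 -8:48 -7:48 -6:49 -5:49 -4:50 -3:50 -2:50 -1:51 0:51 1:51 2:52 3:52 4:53 5:55 6:62 7:74 8:91 9:121 10:150 11:159 12:162 13:163 14:163 15:164 16:164
```

View pics/s3c.png

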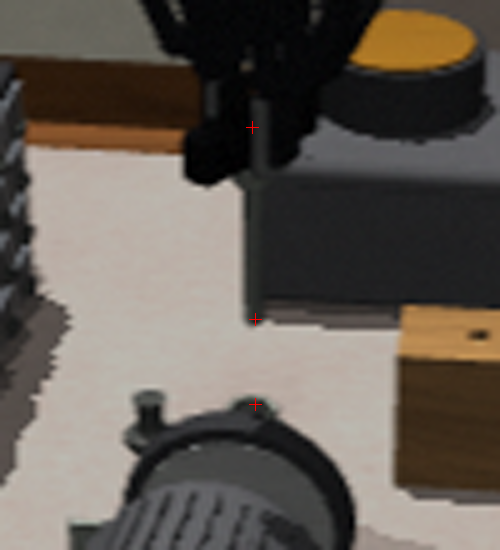

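>>> apply_moves(
  targets=[
    {"translation": [0.016,-0.016,0.2],"twist": 0,"hand": 0},
    {"translation": [0,0,0.2],"twist": 0,"hand": 0},
    {"translation": [0,0,0],"twist": 0,"hand": 0},
    {"translation": [0,0,0],"twist": 0,"hand": 0},
  ],
)

```text
time: 18.65
tool_pos: [0.6068, -0.11, 0.2828]
tool_rot: [-0.0, -0.488, 0.873, 0.0]
contact_force: [0.1, -0.7, -1.4]
gripper_width: 0.198
grasp_force: 59.9
```

Run:
```python
from h import *
s=st()
im=grab_frame('side');save(im,'s4.png');p=s['tool_pos']
q=np.array([p+[0,0,-.100],B]);print(proj('side',q))
o=cv2.imread('pics/s4.png')
uv=proj('side',B)[0].astype(int);x0,y0=uv[0]-25,uv[1]-35
c=cv2.resize(o[y0:y0+55,x0:x0+50],None,fx=10,fy=10,interpolation=cv2.INTER_CUBIC)
t=np.linspace(0,6.28,60)[:,None]
for C,r in((B,.0125),(p+[0,0,-.1],.0046)):
    P=C+r*np.c_[np.cos(t),np.sin(t),0*t]
    cv2.polylines(c,[np.round((proj('side',P)-[x0,y0]+.5)*10).astype(np.int32)],True,(0,255,255),1)
cv2.imwrite('pics/s4c.png',np.clip(c*1.3,0,255).astype(np.uint8))
```

```text
t 18.65 p [ 0.6068 -0.11    0.2828] a 4.1623 F [ 0.1 -0.7 -1.4] M [ 0.005 -0.009 -0.057] w 0.198 g 59.9 j6 -2.89
[[302.74869566 185.42921829]
 [302.72575728 189.56181238]]
```

View pics/s4c.png

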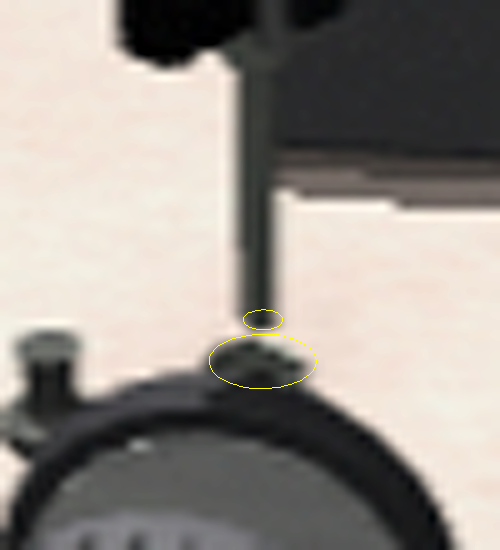

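>>> apply_moves(
  targets=[
    {"translation": [-0.01,0.005,0.04],"twist": 0,"hand": 0},
    {"translation": [0,0,0.04],"twist": 0,"hand": 0},
    {"translation": [0,0,0.04],"twist": 0,"hand": 0},
    {"translation": [0,0,0.04],"twist": 0,"hand": 0},
    {"translation": [0,0,0.03],"twist": 0,"hand": 0},
    {"translation": [0,0,0],"twist": 0,"hand": 0},
  ],
)

```text
time: 19.3
tool_pos: [0.607, -0.1087, 0.2634]
tool_rot: [-0.0, -0.489, 0.872, 0.0]
contact_force: [-1.0, 0.0, -1.0]
gripper_width: 0.203
grasp_force: 60.1
```

Run:
```python
from h import *
s=st()
```

```text
t 19.3 p [ 0.607  -0.1087  0.2634] a 4.1628 F [-1.  0. -1.] M [0.047 0.013 0.015] w 0.203 g 60.1 j6 -2.89
```

>>> apply_moves(
  targets=[
    {"translation": [0,0,0.02],"twist": 0,"hand": 0},
    {"translation": [0,0,0.02],"twist": 0,"hand": 0},
    {"translation": [0,0,0.01],"twist": 0,"hand": 0},
    {"translation": [0,0,0],"twist": 0,"hand": 0},
  ],
)

```text
time: 19.7
tool_pos: [0.6075, -0.1089, 0.2608]
tool_rot: [0.001, -0.489, 0.872, -0.001]
contact_force: [-1.7, 0.8, 5.9]
gripper_width: 0.197
grasp_force: 61.1
```

Run:
```python
from h import *
s=st()
```

```text
t 19.7 p [ 0.6075 -0.1089  0.2608] a 4.1628 F [-1.7  0.8  5.9] M [0.042 0.404 0.01 ] w 0.197 g 61.1 j6 -2.89
```

>>> apply_moves(
  targets=[
    {"translation": [0,0,0.01],"twist": 0.7,"hand": 0},
    {"translation": [0,0,0],"twist": 0.7,"hand": 0},
    {"translation": [0,0,0],"twist": 0.7,"hand": 0},
    {"translation": [0,0,0],"twist": 0.7,"hand": 0},
  ],
)

```text
time: 20.1
tool_pos: [0.608, -0.1088, 0.2603]
tool_rot: [0.002, -0.361, 0.933, -0.001]
contact_force: [-1.3, -0.8, 5.2]
gripper_width: 0.198
grasp_force: 60.9
```

Run:
```python
from h import *
s=st()
```

```text
t 20.1 p [ 0.608  -0.1088  0.2603] a 3.88 F [-1.3 -0.8  5.2] M [ 0.219  0.236 -0.037] w 0.198 g 60.9 j6 -2.61
```

>>> apply_moves(
  targets=[
    {"translation": [0,0,0.01],"twist": 0.7,"hand": 0},
    {"translation": [0,0,0.01],"twist": 0.7,"hand": 0},
    {"translation": [0,0,0],"twist": 0.7,"hand": 0},
    {"translation": [0,0,0],"twist": 0.7,"hand": 0},
  ],
)

```text
time: 20.5
tool_pos: [0.6076, -0.1087, 0.2558]
tool_rot: [0.001, -0.227, 0.974, -0.0]
contact_force: [1.7, 0.3, -1.5]
gripper_width: 0.207
grasp_force: 60.0
```

Run:
```python
from h import *
s=st()
```

```text
t 20.5 p [ 0.6076 -0.1087  0.2558] a 3.6 F [ 1.7  0.3 -1.5] M [ 0.043 -0.333 -0.05 ] w 0.207 g 60.0 j6 -2.33
```

>>> apply_moves(
  targets=[
    {"translation": [0,0,0],"twist": 0.7,"hand": 0},
    {"translation": [0,0,0],"twist": 0.7,"hand": 0},
    {"translation": [0,0,0],"twist": 0.7,"hand": 0},
    {"translation": [0,0,0],"twist": 0.7,"hand": 0},
    {"translation": [0,0,0],"twist": 0.7,"hand": 0},
  ],
)

```text
time: 21.0
tool_pos: [0.6078, -0.1088, 0.2557]
tool_rot: [0.001, -0.054, 0.999, -0.0]
contact_force: [2.7, -0.5, -1.4]
gripper_width: 0.197
grasp_force: 60.0
```

Run:
```python
from h import *
s=st()
```

```text
t 21.0 p [ 0.6078 -0.1088  0.2557] a 3.25 F [ 2.7 -0.5 -1.4] M [-0.069 -0.499  0.017] w 0.197 g 60.0 j6 -1.98
```

>>> apply_moves(
  targets=[
    {"translation": [0,0,0.03],"twist": 0,"hand": 0},
    {"translation": [0,0,0.03],"twist": 0,"hand": 0},
    {"translation": [0,0,0.02],"twist": 0,"hand": 0},
    {"translation": [0,0,0],"twist": 0,"hand": 0},
  ],
)

```text
time: 21.4
tool_pos: [0.6083, -0.1089, 0.2516]
tool_rot: [0.002, -0.056, 0.998, -0.001]
contact_force: [-1.5, 0.5, 10.4]
gripper_width: 0.2
grasp_force: 61.8
```

Run:
```python
from h import *
s=st()
```

```text
t 21.4 p [ 0.6083 -0.1089  0.2516] a 3.2544 F [-1.5  0.5 10.4] M [0.281 0.235 0.027] w 0.2 g 61.8 j6 -1.98
```

>>> apply_moves(
  targets=[
    {"translation": [0,0,0.02],"twist": 0,"hand": 0},
    {"translation": [0,0,0.01],"twist": 0,"hand": 0},
    {"translation": [0,0,0],"twist": 0,"hand": 0},
  ],
)

```text
time: 21.7
tool_pos: [0.6087, -0.1089, 0.2511]
tool_rot: [0.003, -0.056, 0.998, -0.001]
contact_force: [-3.3, 0.9, 17.6]
gripper_width: 0.202
grasp_force: 62.7
```

Run:
```python
from h import *
s=st()
```

```text
t 21.7 p [ 0.6087 -0.1089  0.2511] a 3.2545 F [-3.3  0.9 17.6] M [0.457 0.852 0.028] w 0.202 g 62.7 j6 -1.98
```

>>> apply_moves(
  targets=[
    {"translation": [0,0,0],"twist": 1,"hand": 0},
    {"translation": [0,0,0],"twist": 1,"hand": 0},
    {"translation": [0,0,0],"twist": 1,"hand": 0},
    {"translation": [0,0,0],"twist": 1,"hand": 0},
    {"translation": [0,0,0],"twist": 1,"hand": 0},
    {"translation": [0,0,0],"twist": 1,"hand": 0},
    {"translation": [0,0,0],"twist": 1,"hand": 0},
    {"translation": [0,0,0],"twist": 1,"hand": 0},
  ],
)

```text
time: 22.5
tool_pos: [0.6088, -0.1095, 0.2509]
tool_rot: [0.004, 0.339, 0.941, -0.0]
contact_force: [-3.3, 0.5, 17.3]
gripper_width: 0.195
grasp_force: 62.5
```

Run:
```python
from h import *
s=st()
```

```text
t 22.5 p [ 0.6088 -0.1095  0.2509] a 2.4502 F [-3.3  0.5 17.3] M [0.082 0.73  0.028] w 0.195 g 62.5 j6 -1.18
```

>>> apply_moves(
  targets=[
    {"translation": [0,0,0],"twist": 1,"hand": 0},
    {"translation": [0,0,0],"twist": 1,"hand": 0},
    {"translation": [0,0,0],"twist": 1,"hand": 0},
    {"translation": [0,0,0],"twist": 1,"hand": 0},
    {"translation": [0,0,0],"twist": 1,"hand": 0},
    {"translation": [0,0,0],"twist": 1,"hand": 0},
    {"translation": [0,0,0],"twist": 1,"hand": 0},
    {"translation": [0,0,0],"twist": 1,"hand": 0},
  ],
)

```text
time: 23.3
tool_pos: [0.6085, -0.1098, 0.2507]
tool_rot: [0.003, 0.679, 0.735, 0.001]
contact_force: [-3.8, -0.2, 16.2]
gripper_width: 0.199
grasp_force: 62.6
```

Run:
```python
from h import *
s=st()
```

```text
t 23.3 p [ 0.6085 -0.1098  0.2507] a 1.65 F [-3.8 -0.2 16.2] M [-0.153  0.822  0.017] w 0.199 g 62.6 j6 -0.38
```

>>> apply_moves(
  targets=[
    {"translation": [0,0,0],"twist": 1,"hand": 0},
    {"translation": [0,0,0],"twist": 1,"hand": 0},
    {"translation": [0,0,0],"twist": 1,"hand": 0},
    {"translation": [0,0,0],"twist": 1,"hand": 0},
    {"translation": [0,0,0],"twist": 1,"hand": 0},
    {"translation": [0,0,0],"twist": 1,"hand": 0},
    {"translation": [0,0,0],"twist": 1,"hand": 0},
    {"translation": [0,0,0],"twist": 1,"hand": 0},
  ],
)

```text
time: 24.1
tool_pos: [0.6082, -0.1099, 0.2505]
tool_rot: [0.003, 0.911, 0.412, 0.001]
contact_force: [-3.9, -0.7, 16.5]
gripper_width: 0.201
grasp_force: 62.6
```

>>> apply_moves(
  targets=[
    {"translation": [0,0,0],"twist": 1,"hand": 0},
    {"translation": [0,0,0],"twist": 1,"hand": 0},
    {"translation": [0,0,0],"twist": 1,"hand": 0},
    {"translation": [0,0,0],"twist": 1,"hand": 0},
    {"translation": [0,0,0],"twist": 1,"hand": 0},
    {"translation": [0,0,0],"twist": 1,"hand": 0},
  ],
)

```text
time: 24.7
tool_pos: [0.6079, -0.1099, 0.2504]
tool_rot: [0.002, 0.992, 0.125, 0.002]
contact_force: [-4.0, -1.0, 16.4]
gripper_width: 0.2
grasp_force: 62.6
```

Run:
```python
from h import *
s=st()
```

```text
t 24.7 p [ 0.6079 -0.1099  0.2504] a 0.25 F [-4.  -1.  16.4] M [-0.21   1.219  0.086] w 0.2 g 62.6 j6 1.02
```

>>> apply_moves(
  targets=[
    {"translation": [0,0,0],"twist": 0.9,"hand": 0},
    {"translation": [0,0,0],"twist": 0.9,"hand": 0},
    {"translation": [0,0,0],"twist": 0.9,"hand": 0},
    {"translation": [0,0,0],"twist": 0.8,"hand": 0},
    {"translation": [0,0,0],"twist": 0,"hand": 0},
  ],
)

```text
time: 25.2
tool_pos: [0.6077, -0.1098, 0.2503]
tool_rot: [0.002, 0.999, -0.049, 0.002]
contact_force: [-5.5, -0.8, 17.6]
gripper_width: 0.196
grasp_force: 62.5
```

Run:
```python
from h import *
s=st();print(s['joint_efforts'][5])
```

```text
t 25.2 p [ 0.6077 -0.1098  0.2503] a -0.0972 F [-5.5 -0.8 17.6] M [-0.139  1.312  0.055] w 0.196 g 62.5 j6 1.37
0.31455150805413723
```

>>> apply_moves(
  targets=[
    {"translation": [0,0,0],"twist": 0.5,"hand": 0},
    {"translation": [0,0,0],"twist": 0,"hand": 0},
  ],
)

```text
time: 25.4
tool_pos: [0.6077, -0.1097, 0.2503]
tool_rot: [0.002, 0.997, -0.073, 0.002]
contact_force: [-4.5, -0.8, 15.6]
gripper_width: 0.202
grasp_force: 62.5
```

```bash
cat >> h.py <<'E'
def tq():
    s=st();print('tau6',s['joint_efforts'][5]);r=s['tool_rot'];print('vel',s['joint_vel'][5])
E
python3 - <<'E'
from h import *
tq()
E
```

```text
t 25.4 p [ 0.6077 -0.1097  0.2503] a -0.1467 F [-4.5 -0.8 15.6] M [-0.039  1.356  0.01 ] w 0.202 g 62.5 j6 1.42
tau6 0.20317948423326015
vel -0.024395700851506833
```

>>> apply_moves(
  targets=[
    {"translation": [0,0,0],"twist": 0.4,"hand": 0},
    {"translation": [0,0,0],"twist": 0.4,"hand": 0},
    {"translation": [0,0,0],"twist": 0,"hand": 0},
    {"translation": [0,0,0],"twist": 0,"hand": 0},
  ],
)

```text
time: 25.8
tool_pos: [0.6077, -0.1097, 0.2503]
tool_rot: [0.001, 0.994, -0.113, 0.002]
contact_force: [-5.8, -0.7, 17.6]
gripper_width: 0.204
grasp_force: 62.5
```

```bash
python3 -c "
from h import *
tq()"
```

```text
t 25.8 p [ 0.6077 -0.1097  0.2503] a -0.2258 F [-5.8 -0.7 17.6] M [-0.073  1.375  0.076] w 0.204 g 62.5 j6 1.5
tau6 0.035121889086440206
vel -0.002679563323912323
```

>>> apply_moves(
  targets=[
    {"translation": [0,0,0],"twist": 0.4,"hand": 0},
    {"translation": [0,0,0],"twist": 0.4,"hand": 0},
    {"translation": [0,0,0],"twist": 0,"hand": 0},
    {"translation": [0,0,0],"twist": 0,"hand": 0},
  ],
)

```text
time: 26.2
tool_pos: [0.6077, -0.1097, 0.2503]
tool_rot: [0.001, 0.988, -0.152, 0.002]
contact_force: [-6.1, -0.5, 15.8]
gripper_width: 0.202
grasp_force: 62.5
```

```bash
python3 -c "
from h import *
tq()"
```

```text
t 26.2 p [ 0.6077 -0.1097  0.2503] a -0.3059 F [-6.1 -0.5 15.8] M [-0.058  1.357  0.032] w 0.202 g 62.5 j6 1.58
tau6 0.03611193154938519
vel -0.001021399012012246
```

>>> apply_moves(
  targets=[
    {"translation": [0,0,0],"twist": 0.4,"hand": 0},
    {"translation": [0,0,0],"twist": 0.4,"hand": 0},
    {"translation": [0,0,0],"twist": 0,"hand": 0},
    {"translation": [0,0,0],"twist": 0,"hand": 0},
  ],
)

```text
time: 26.6
tool_pos: [0.6077, -0.1096, 0.2503]
tool_rot: [0.001, 0.981, -0.192, 0.002]
contact_force: [-6.4, 0.7, 16.1]
gripper_width: 0.203
grasp_force: 62.5
```

```bash
python3 -c "
from h import *
tq()"
```

```text
t 26.6 p [ 0.6077 -0.1096  0.2503] a -0.3859 F [-6.4  0.7 16.1] M [0.008 1.39  0.041] w 0.203 g 62.5 j6 1.66
tau6 0.03652397892437875
vel 2.923539966531957e-05
```

>>> apply_moves(
  targets=[
    {"translation": [0,0,0],"twist": 0.4,"hand": 0},
    {"translation": [0,0,0],"twist": 0.4,"hand": 0},
    {"translation": [0,0,0],"twist": 0,"hand": 0},
    {"translation": [0,0,0],"twist": 0,"hand": 0},
  ],
)

```text
time: 27.0
tool_pos: [0.6076, -0.1096, 0.2502]
tool_rot: [0.001, 0.973, -0.231, 0.002]
contact_force: [-5.5, 0.3, 16.2]
gripper_width: 0.196
grasp_force: 62.5
```

```bash
python3 -c "
from h import *
tq()"
```

```text
t 27.0 p [ 0.6076 -0.1096  0.2502] a -0.4659 F [-5.5  0.3 16.2] M [-0.046  1.411  0.056] w 0.196 g 62.5 j6 1.74
tau6 0.03670784295536578
vel -0.00034124636428796873
```

>>> apply_moves(
  targets=[
    {"translation": [0,0,0],"twist": 0.4,"hand": 0},
    {"translation": [0,0,0],"twist": 0.4,"hand": 0},
    {"translation": [0,0,0],"twist": 0,"hand": 0},
    {"translation": [0,0,0],"twist": 0,"hand": 0},
  ],
)

```text
time: 27.4
tool_pos: [0.6076, -0.1095, 0.2502]
tool_rot: [0.001, 0.963, -0.27, 0.002]
contact_force: [-6.6, -0.1, 17.3]
gripper_width: 0.201
grasp_force: 62.5
```

```bash
python3 -c "
from h import *
tq()"
```

```text
t 27.4 p [ 0.6076 -0.1095  0.2502] a -0.5458 F [-6.6 -0.1 17.3] M [0.012 1.477 0.029] w 0.201 g 62.5 j6 1.82
tau6 0.037324653239920735
vel -0.0014654313245467386
```

>>> apply_moves(
  targets=[
    {"translation": [0,0,0],"twist": 0.4,"hand": 0},
    {"translation": [0,0,0],"twist": 0.4,"hand": 0},
    {"translation": [0,0,0],"twist": 0,"hand": 0},
    {"translation": [0,0,0],"twist": 0,"hand": 0},
  ],
)

```text
time: 27.8
tool_pos: [0.6076, -0.1095, 0.2502]
tool_rot: [0.001, 0.951, -0.308, 0.002]
contact_force: [-6.0, 0.4, 17.3]
gripper_width: 0.198
grasp_force: 62.5
```

```bash
python3 -c "
from h import *
tq()"
```

```text
t 27.8 p [ 0.6076 -0.1095  0.2502] a -0.6258 F [-6.   0.4 17.3] M [-0.027  1.483  0.05 ] w 0.198 g 62.5 j6 1.9
tau6 0.03763451473787427
vel -2.7562917986771523e-06
```

>>> apply_moves(
  targets=[
    {"translation": [0,0,0],"twist": 0.4,"hand": 0},
    {"translation": [0,0,0],"twist": 0.4,"hand": 0},
    {"translation": [0,0,0],"twist": 0,"hand": 0},
    {"translation": [0,0,0],"twist": 0,"hand": 0},
  ],
)

```text
time: 28.2
tool_pos: [0.6075, -0.1094, 0.2502]
tool_rot: [0.001, 0.938, -0.346, 0.002]
contact_force: [-6.3, 0.3, 16.9]
gripper_width: 0.198
grasp_force: 62.5
```

```bash
python3 -c "
from h import *
tq()"
```

```text
t 28.2 p [ 0.6075 -0.1094  0.2502] a -0.7058 F [-6.3  0.3 16.9] M [0.084 1.485 0.032] w 0.198 g 62.5 j6 1.98
tau6 0.038216368993744254
vel -0.001171556450794569
```

>>> apply_moves(
  targets=[
    {"translation": [0,0,0],"twist": 0.4,"hand": 0},
    {"translation": [0,0,0],"twist": 0.4,"hand": 0},
    {"translation": [0,0,0],"twist": 0,"hand": 0},
    {"translation": [0,0,0],"twist": 0,"hand": 0},
  ],
)

```text
time: 28.6
tool_pos: [0.6075, -0.1094, 0.2502]
tool_rot: [0.001, 0.924, -0.383, 0.002]
contact_force: [-5.9, -0.2, 16.7]
gripper_width: 0.201
grasp_force: 62.5
```

```bash
python3 -c "
from h import *
tq()"
```

```text
t 28.6 p [ 0.6075 -0.1094  0.2502] a -0.7857 F [-5.9 -0.2 16.7] M [0.087 1.413 0.014] w 0.201 g 62.5 j6 2.06
tau6 0.044899574713781476
vel -0.0016136842338607344
```

>>> apply_moves(
  targets=[
    {"translation": [0,0,0],"twist": 0.3,"hand": 0},
    {"translation": [0,0,0],"twist": 0.3,"hand": 0},
    {"translation": [0,0,0],"twist": 0,"hand": 0},
    {"translation": [0,0,0],"twist": 0,"hand": 0},
  ],
)

```text
time: 29.0
tool_pos: [0.6075, -0.1093, 0.2502]
tool_rot: [0.001, 0.912, -0.41, 0.002]
contact_force: [-6.1, 1.3, 16.7]
gripper_width: 0.199
grasp_force: 62.5
```

```bash
python3 -c "
from h import *
tq()"
```

```text
t 29.0 p [ 0.6075 -0.1093  0.2502] a -0.8454 F [-6.1  1.3 16.7] M [0.103 1.478 0.131] w 0.199 g 62.5 j6 2.12
tau6 0.1598476991057396
vel 0.00019593029444846255
```

>>> apply_moves(
  targets=[
    {"translation": [0,0,0],"twist": 0.3,"hand": 0},
    {"translation": [0,0,0],"twist": 0.3,"hand": 0},
    {"translation": [0,0,0],"twist": 0,"hand": 0},
    {"translation": [0,0,0],"twist": 0,"hand": 0},
  ],
)

```text
time: 29.4
tool_pos: [0.6075, -0.1093, 0.2502]
tool_rot: [0.0, 0.899, -0.437, 0.002]
contact_force: [-6.0, -0.0, 16.3]
gripper_width: 0.2
grasp_force: 62.6
```

```bash
python3 -c "
from h import *
tq()"
```

```text
t 29.4 p [ 0.6075 -0.1093  0.2502] a -0.905 F [-6.  -0.  16.3] M [0.115 1.507 0.236] w 0.2 g 62.6 j6 2.18
tau6 0.2646339777857065
vel -0.0006480821651393522
```

>>> apply_moves(
  targets=[
    {"translation": [0,0,0],"twist": 0.3,"hand": 0},
    {"translation": [0,0,0],"twist": 0.3,"hand": 0},
    {"translation": [0,0,0],"twist": 0,"hand": 0},
    {"translation": [0,0,0],"twist": 0,"hand": 0},
  ],
)

```text
time: 29.8
tool_pos: [0.6075, -0.1092, 0.2502]
tool_rot: [0.0, 0.886, -0.464, 0.002]
contact_force: [-5.6, 0.1, 17.1]
gripper_width: 0.198
grasp_force: 62.6
```

```bash
python3 -c "
from h import *
tq()"
```

```text
t 29.8 p [ 0.6075 -0.1092  0.2502] a -0.9648 F [-5.6  0.1 17.1] M [0.159 1.466 0.314] w 0.198 g 62.6 j6 2.24
tau6 0.34088783897459507
vel -0.0005980971470379117
```

>>> apply_moves(
  targets=[
    {"translation": [0,0,0],"twist": 0.3,"hand": 0},
    {"translation": [0,0,0],"twist": 0.35,"hand": 0},
    {"translation": [0,0,0],"twist": 0,"hand": 0},
    {"translation": [0,0,0],"twist": 0,"hand": 0},
    {"translation": [0,0,0],"twist": 0,"hand": 0},
  ],
)

```text
time: 30.3
tool_pos: [0.6075, -0.1092, 0.2502]
tool_rot: [0.0, 0.87, -0.492, 0.002]
contact_force: [-5.8, 0.4, 16.9]
gripper_width: 0.202
grasp_force: 62.6
```

```bash
python3 -c "
from h import *
tq()"
```

```text
t 30.3 p [ 0.6075 -0.1092  0.2502] a -1.0295 F [-5.8  0.4 16.9] M [0.18  1.499 0.486] w 0.202 g 62.6 j6 2.3
tau6 0.4218773916363716
vel -0.001364823710625094
```

>>> apply_moves(
  targets=[
    {"translation": [0,0,-0.01],"twist": -0.5,"hand": 0},
    {"translation": [0,0,-0.01],"twist": -0.5,"hand": 0},
    {"translation": [0,0,-0.005],"twist": -0.5,"hand": 0},
    {"translation": [0,0,0],"twist": 0,"hand": 0},
    {"translation": [0,0,0],"twist": 0,"hand": 0},
  ],
)

```text
time: 30.8
tool_pos: [0.6073, -0.1092, 0.2504]
tool_rot: [0.001, 0.905, -0.426, 0.001]
contact_force: [-3.4, 0.3, 10.9]
gripper_width: 0.2
grasp_force: 61.5
```

```bash
python3 -c "
from h import *
tq()"
```

```text
t 30.8 p [ 0.6073 -0.1092  0.2504] a -0.8806 F [-3.4  0.3 10.9] M [0.021 0.828 0.085] w 0.2 g 61.5 j6 2.15
tau6 0.05904676392674446
vel 0.0016482579855198127
```

Torque unloaded; release and retreat.

>>> apply_moves(
  targets=[
    {"translation": [0,0,-0.01],"twist": 0,"hand": 0},
    {"translation": [0,0,0],"twist": 0,"hand": 0.3},
    {"translation": [0,0,0],"twist": 0,"hand": 0.6},
    {"translation": [0,0,0],"twist": 0,"hand": 0.7},
    {"translation": [0,0,0],"twist": 0,"hand": 0.7},
    {"translation": [0,0,0],"twist": 0,"hand": 0.7},
  ],
)

```text
time: 31.4
tool_pos: [0.607, -0.1086, 0.2479]
tool_rot: [0.0, 0.904, -0.427, -0.0]
contact_force: [-0.2, -0.1, 0.5]
gripper_width: 0.7
grasp_force: 0.0
```

```bash
python3 -c "
from h import *
tq()"
```

```text
t 31.4 p [ 0.607  -0.1086  0.2479] a -0.882 F [-0.2 -0.1  0.5] M [ 0.014 -0.009  0.026] w 0.7 g 0.0 j6 2.16
tau6 -0.0013874422438675538
vel 0.0005521264156630039
```

>>> apply_moves(
  targets=[
    {"translation": [0,0,-0.1],"twist": 0,"hand": 0.7},
    {"translation": [0,0,-0.2],"twist": 0,"hand": 0.7},
    {"translation": [0,0,-0.3],"twist": 0,"hand": 0.7},
    {"translation": [0,0,-0.3],"twist": 0,"hand": 0.7},
    {"translation": [0,0,-0.3],"twist": 0,"hand": 0.7},
    {"translation": [0,0,0],"twist": 0,"hand": 0.7},
  ],
)

```text
time: 32.0
tool_pos: [0.6087, -0.1091, 0.3757]
tool_rot: [-0.001, 0.904, -0.427, 0.005]
contact_force: [0.2, 0.0, 0.1]
gripper_width: 0.697
grasp_force: 0.0
```

>>> apply_moves(
  targets=[
    {"translation": [-0.25,-0.35,0],"twist": 0,"hand": 0.7},
    {"translation": [-0.25,-0.35,0],"twist": 0,"hand": 0.7},
    {"translation": [-0.25,-0.35,0],"twist": 0,"hand": 0.7},
    {"translation": [-0.25,-0.35,0],"twist": 0,"hand": 0.7},
    {"translation": [0,0,0],"twist": 0,"hand": 0.7},
    {"translation": [0,0,0],"twist": 0,"hand": 0.7},
  ],
)

```text
time: 32.6
tool_pos: [0.6515, 0.0583, 0.3677]
tool_rot: [0.0, 0.905, -0.426, -0.0]
contact_force: [0.1, -0.1, 0.2]
gripper_width: 0.699
grasp_force: 0.0
```

Run:
```python
from h import *
st();prof('p9.npy')
im=grab_frame('side');save(im,'s5.png');t=grab_frame('top');save(t,'t5.png')
o=cv2.imread('pics/s5.png');uv=proj('side',B)[0].astype(int)
c=cv2.resize(o[uv[1]-80:uv[1]+40,uv[0]-50:uv[0]+50],None,fx=4,fy=4)
d=cv2.resize(cv2.imread('pics/t5.png')[140:240,300:420],None,fx=3.3,fy=4)[:400]
h=np.zeros((480,800,3),np.uint8);h[:,:400]=c;h[:400,400:400+d.shape[1]]=d[:, :400];cv2.imwrite('pics/f.png',h)
```

```text
t 32.6 p [0.6515 0.0583 0.3677] a -0.8803 F [ 0.1 -0.1  0.2] M [ 0.012  0.014 -0.005] w 0.699 g 0.0 j6 2.43
-16:142 -15:144 -14:144 -13:133 -12:104 -11:66 -10:52 -9:65 -8:80 -7:92 -6:103 -5:116 -4:134 -3:154 -2:166 -1:169 0:169 1:168 2:168 3:168 4:163 5:144 6:122 7:110 8:110 9:131 10:155 11:163 12:164 13:164 14:164 15:164 16:163
```

View pics/f.png

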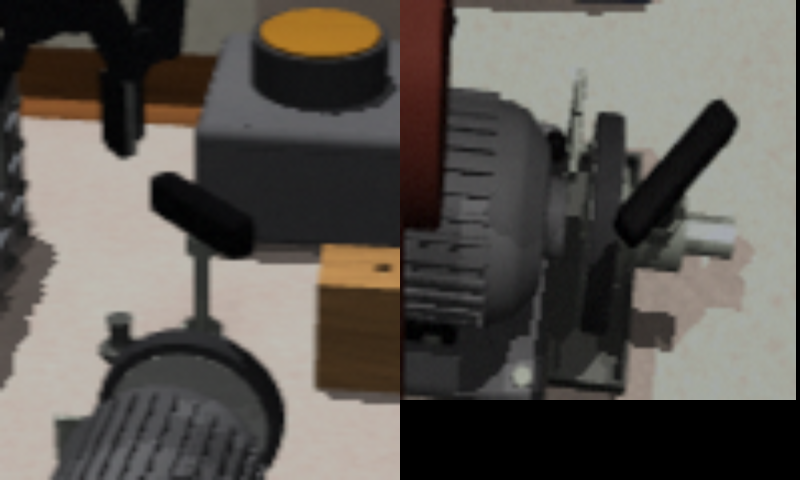

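The key stands upright in the boss (crop about 200, 250 to 330). The flat's profile, the plateau at −4 to +5 mm, is the same as before the screw was tightened, and the gripper is clear.

```bash
python3 -c "
from plant import *
print(job_done())"
```

```text
the job is handed in; nothing more can be done
None
```

The job is handed in, with no verdict returned: the flat faces the setscrew to an estimated 0.05 rad, the screw is tightened to about 0.42 N m at the key (wrist-joint torque), and the bigger key is left standing seated in it, about 21–22 mm below the boss's mouth.

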